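Empty the rinse drum of panel screws into the catch tray

TASK

Take the small rinse drum holding three captive screws off its low drain stand and set it down gently in the two V-rests of the tall emptying cradle, port still upward and screws still inside, and let go of it. Then take it again by its crank and turn it over in the cradle until the open port faces straight down and all three screws have dropped into the tray below; leave the drum lying in the cradle like that and disturb nothing else on the bench.

Things in the scene. Friction and masses are not known exactly. Their poses are not given: they have to be found in the camera images.
- drum_center (a point): The drum: a loose white twelve-sided barrel, 61 mm across its flats, 94 mm long, about 0.26 kg. Point on its axis, half-way along; z points out through the middle of its open side port (38 x 84 mm), y runs along the axis towards the crank end. With port up, upright flats 16 mm high face +x and -x at the height of the axis: grip there from above, 61 mm wide.
- drum: The same drum, same origin and axes. Steel journals 14 mm thick, from 47 to 70 mm either way along y, lie in the V-rests. Past the +y journal is the crank: web towards -x and round counterweight towards +x, both between 70 and 77 mm. It starts in the drain stand, port up, axis 62 mm above the bench, y within 0.6 rad of the cradle's y. Balanced about its axis: it stays at any angle.
- drum_handle: The crank's handle: a black sleeve 14 mm thick, 50 mm long, parallel to the drum's axis, spinning freely on its pin. Origin at its middle: from the drum's centre 102.5 mm along y and 38 mm along -x (level with the axis when the port is up). Carrying it from there up over the top to the other side, half a turn, brings the port down.
- cradle_axis (a point): The emptying cradle, fixed: aluminium base, two upright plates each with a 90 degree V open upward. Point where the drum's centre lies once its journals rest in the Vs, 118 mm above the bench; y along the axis, z up. Plates stand from 53 to 61 mm either way along y; the Vs are 40 mm wide at their top, 10 mm above the axis. The drum has 6 mm end play either way; the crank stays outside a plate.
- tray_in (a point): Centre of the inner floor of the steel catch tray fixed between the cradle's plates, straight below the axis and 9 mm above the bench; inside 164 mm along x, 92 mm along y, walls 37 mm high. Axes as the cradle's.
- screw1: One of three identical silver titanium captive panel screws: round head 13 mm across and 7 mm long, shank 7 mm thick and 17 mm long, 24 mm overall, 12 g. Origin half-way along its length, on its axis; y runs along the screw towards the head. At the start it lies inside the drum.
- screw2: One of three identical silver titanium captive panel screws: round head 13 mm across and 7 mm long, shank 7 mm thick and 17 mm long, 24 mm overall, 12 g. Origin half-way along its length, on its axis; y runs along the screw towards the head. At the start it lies inside the drum.
- screw3: One of three identical silver titanium captive panel screws: round head 13 mm across and 7 mm long, shank 7 mm thick and 17 mm long, 24 mm overall, 12 g. Origin half-way along its length, on its axis; y runs along the screw towards the head. At the start it lies inside the drum.
- port_cover: Bystander: the drum's white three-sided cover strip lying on the bench, about 45 by 80 mm and 25 mm high with its pull. Origin near its middle.
- shim_block: Bystander: polished invar block 40 x 22 x 12 mm. Origin at the centre of its underside.
- spacer_tube: Bystander: blue PEEK tube, 18 mm thick, 24 mm high, standing. Origin at the centre of its underside.
- spanner_nut: Bystander: violet ring nut, 30 mm across, 8 mm high, lying on the white turntable (170 mm across, its top 28 mm above the bench). Origin at the centre of its underside.
- ground_lug: Bystander: gold-plated lug about 42 mm long, on the turntable. Origin near its middle.
- torque_driver: Bystander: screwdriver lying on the bench, about 0.2 m long. Origin near its middle.
- ipa_bottle: Bystander: white bottle 56 mm thick and 150 mm high. Origin at the centre of its underside.
Mind the look-alikes: they are no part of the job. What is shaped like the part that bears cradle_axis but purple is not meant.

How it is judged:
By the outcome, as a careful person would: the job done as asked, in the order asked, and still so for the second after the job is handed in, with the robot touching nothing.
It also fails if it takes over 64 s, if anything falls off the work surface, if the arm or the gripper's body presses on something with over 40 N, if the wrist force passes 120 N, or if a joint passes its speed limit or range.

ROBOT

A 6-joint arm with a two-finger parallel gripper is mounted at the origin on the work surface. World frame = base frame: x ahead of the robot, y to its left, z up, the work surface at z = 0. Lengths are in mm, angles in rad, forces in N, time in s.
With the tool pointing down it reaches from about 325 to 850 mm from the base axis. Payload 15.5 kg.
Tool frame: the origin (TCP) lies on the centre line of the jaws, within the pads' length; the fingertips stand 11 mm ahead of it and the grasp point (between the pads) lies 8 mm behind it; x points along the fingers, y is the direction in which the jaws open and shut, and the axes are right-handed (so a half turn about x gives the same grasp; the last joint's range is limited). The gripper opens to 91 mm and grips with 3 to 60 N. Pads are 32 mm wide; open, the fingers measure 118 mm over their backs; the gripper's body (76 mm by 178 mm) begins 60 mm behind the grasp point.
Start: joints at [1.105, 0.494, 1.345, -0, 1.302, -0.096], TCP at [225.889, 582.753, 224.915] pointing down, gripper open.
Joint ranges: [-2.91, 2.91], [-0.82, 2.16], [0.22, 2.67], [-1.22, 4.37], [0.12, 2.79], [-3.08, 3.08]. Speed limits (rad/s): [1.89, 1.89, 2.57, 3.01, 3.01, 3.01].

INTERFACE

Orientations are given as [roll, pitch, yaw] about the fixed x, y, z axes, in that order (R = Rz(yaw) Ry(pitch) Rx(roll)).
In Python, from workcell import get_obs, grab_frame, camera_model, finish_job gives the robot as it stands.
- The arm moves only by the tool drive_tool, never from a script. Its argument "rows" is one flat list of numbers, 7 for each row, row after row: the shift along the tool's x, y, z in m, then the turn, a rotation vector about the tool's x, y, z in degrees, then the finger opening in m, from 0 to 0.0912. In form: [dx, dy, dz, ax, ay, az, hand, dx, dy, dz, ax, ay, az, hand, ...]. A call has 1 to 20 rows; each row shifts and turns the pose as measured when the row begins, along the tool's axes as they then stand; what a row does not reach is not made up. A row lasts 1/8 s, in which the tool goes at most 62.5 mm and 10.7 degrees, less where a joint would pass 70% of its speed; a pose out of reach is approached as far as the arm can. A call with a gripper value outside its range is refused whole. The fingers move at their own pace and stop on an object; "newtons" is the grip in N (left out, the last holds). Time passes only in rows, so rows that do not move let the fingers close. It gives the time, the measured TCP pose, the force and the opening at its end, in the units of the state.
- get_obs(): the state, without advancing time (a new reading comes with each control period).
- grab_frame(name): name is "side" or "top" or "wrist"; returns the picture (384x512x3 uint8, blue, green, red); there is no depth.
- camera_model(name): a dict with "camera_matrix" (3x3 intrinsics, pixels), "cam_to_world" (4x4, takes a point from camera to world coordinates). Camera axes: x right, y up, looking along -z (the intrinsics and any distortion apply to the point x, -y, -z); pixel columns grow to the right and rows downward; lengths in mm; the calibration is good to about 2 mm. A picture is of the moment at which its call begins: read the wrist's pose just before it. camera_model takes no time and is no camera call; for the wrist camera it gives the pose at the moment of the call.
- finish_job(): hands the job in, once; it reports no verdict.
The state is a dict: "clock": time; "qpos": joint angles; "qvel": joint speeds; "effort": joint torques, N m; "tool_pos": TCP position; "eef_rot": TCP orientation; "ft_force": force on the tool from outside, world axes, zero at the start; "wrist_torque": the same for the moment, N m; "gripper_width": finger opening in mm.
Only numpy, scipy, OpenCV 4.12 (cv2) and the standard library are available. Lean on these libraries where they do the work, as an engineer would, in place of code of your own. Each camera call takes 0.05 s, during which the arm holds its last target.

## Working session

There is one attempt and no reset: what is moved stays moved. The work goes in short steps, Python scripts to look and compute and a tool call to move; the robot and the scene stay as the last step left them, time stands still between calls to the robot, and variables do not carry over. Pictures are saved under pics/ and viewed, and the job is handed in when it is done.

Besides the shell and the picture viewer there is one more tool, called after ">>>" as a command line: name --argument value ..., lists and objects as JSON in quotes. drive_tool: Moves the arm, as the interface text tells. Its arguments: {"type":"object","properties":{"rows":{"type":"array"},"newtons":{"type":"number"}},"required":["rows"]}

```bash
mkdir -p pics; ls; python3 - <<'E'
from workcell import *
import cv2
print(get_obs())
for n in ["side","top","wrist"]:
    m=camera_model(n); print(n,m)
    cv2.imwrite(f"pics/{n}0.png",grab_frame(n))
E
```

```text
pics
{'clock': 0.0, 'qpos': array([ 1.10551118e+00,  4.94184839e-01,  1.34612020e+00,  2.19629656e-05,
        1.30250787e+00, -9.54690095e-02]), 'qvel': array([-1.46654247e-03,  1.28265666e-03,  8.63393209e-05,  8.14415014e-04,
        6.42344933e-04, -5.53033407e-04]), 'effort': array([ 3.34451208e-03, -8.78797817e+01, -3.81859732e+01,  7.09212245e-02,
        5.32176113e-02, -1.82371509e-04]), 'tool_pos': array([225.71080487, 582.43049742, 224.34093574]), 'eef_rot': array([-1.68361254,  1.56957589, -2.05343452]), 'ft_force': array([ 0.16524308,  1.09719897, -0.29665162]), 'wrist_torque': array([ 0.084596  ,  0.01476408, -0.03894937]), 'gripper_width': 90.78668036974322}
side {'camera_matrix': array([[460.77701622,   0.        , 258.82204822],
       [  0.        , 460.77701622, 200.29973405],
       [  0.        ,   0.        ,   1.        ]]), 'cam_to_world': array([[-9.96591050e-01,  4.52259638e-02, -6.89992089e-02,
         3.69177414e+02],
       [-8.25001449e-02, -5.45627296e-01,  8.33957181e-01,
         1.34000230e+03],
       [ 6.86654675e-05,  8.36806708e-01,  5.47498428e
[... 489 characters left out ...]
 4.79086360e-03,  1.87594856e-01,  9.82234808e-01,
         1.37193668e+03],
       [ 0.00000000e+00,  0.00000000e+00,  0.00000000e+00,
         1.00000000e+00]])}
wrist {'camera_matrix': array([[334.14673882,   0.        , 255.0273664 ],
       [  0.        , 334.14673882, 192.70941647],
       [  0.        ,   0.        ,   1.        ]]), 'cam_to_world': array([[ 3.62351741e-01, -8.99437891e-01, -2.44361813e-01,
         1.57167020e+02],
       [ 9.32040474e-01,  3.49301669e-01,  9.63789371e-02,
         6.08678150e+02],
       [-1.33087872e-03, -2.62678176e-01,  9.64882586e-01,
         3.84264705e+02],
       [ 0.00000000e+00,  0.00000000e+00,  0.00000000e+00,
         1.00000000e+00]])}
```

View pics/side0.png

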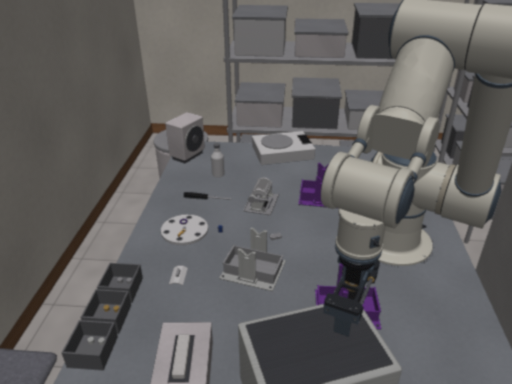

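View pics/top0.png

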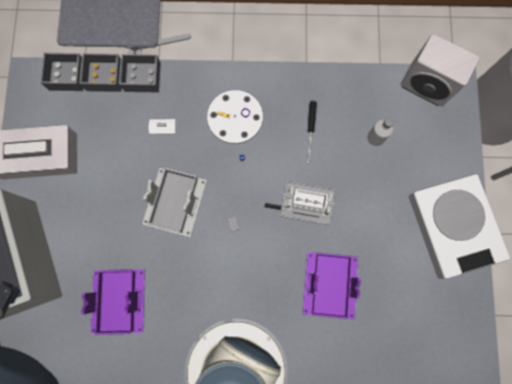

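View pics/wrist0.png

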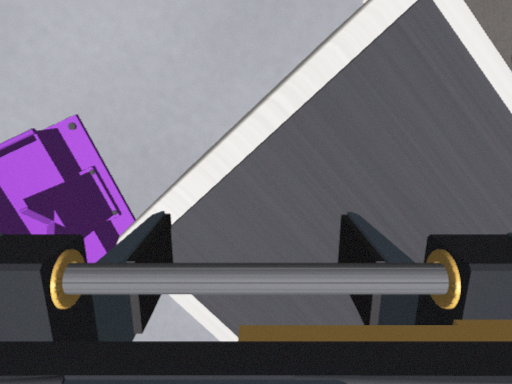

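The top view shows the drum in its drain stand at (310,201), with its crank to the left at (273,206). The aluminium cradle is at (176,202). The purple cradles at (118,300) and (331,286) are the look-alikes. I'll enlarge the two that matter.

```bash
cat > h.py <<'E'
import numpy as np, cv2
from workcell import *
from scipy.spatial.transform import Rotation as R
def ray(n,u,v,m=None):
    m=m or camera_model(n); K=m["camera_matrix"];T=m["cam_to_world"]
    d=np.array([(u-K[0,2])/K[0,0],-(v-K[1,2])/K[1,1],-1.])
    return T[:3,3],T[:3,:3]@d
def atz(n,u,v,z,m=None):
    o,d=ray(n,u,v,m); return o+d*(z-o[2])/d[2]
def proj(n,p,m=None):
    m=m or camera_model(n); K=m["camera_matrix"];T=m["cam_to_world"]
    c=T[:3,:3].T@(np.asarray(p,float)-T[:3,3]); return np.array([K[0,2]+K[0,0]*c[0]/-c[2],K[1,2]-K[1,1]*c[1]/-c[2]])
def crop(src,x0,y0,x1,y1,s,out):
    im=cv2.imread(src) if isinstance(src,str) else src
    c=cv2.resize(im[y0:y1,x0:x1],None,fx=s,fy=s,interpolation=cv2.INTER_CUBIC)
    cv2.imwrite(out,c)
E
python3 - <<'E'
from h import *
crop("pics/top0.png",255,170,345,235,8,"pics/c1.png")
crop("pics/top0.png",130,160,220,245,7,"pics/c2.png")
crop("pics/side0.png",210,170,300,300,4,"pics/c3.png")
E
```

```text
(no output)
```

View pics/c1.png

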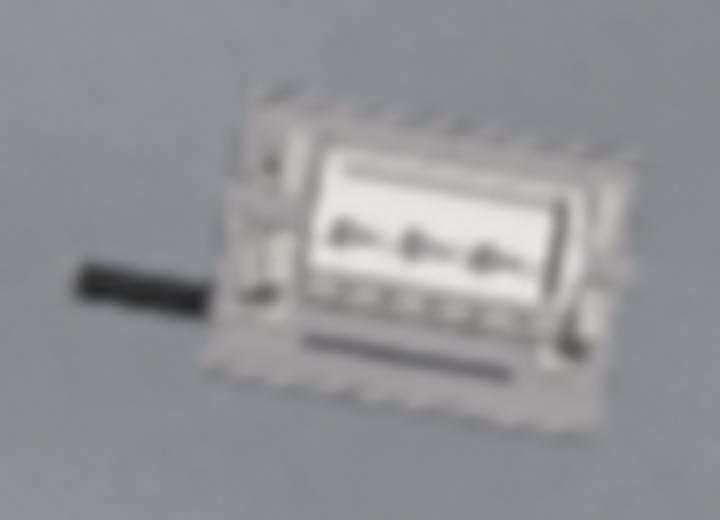

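View pics/c2.png

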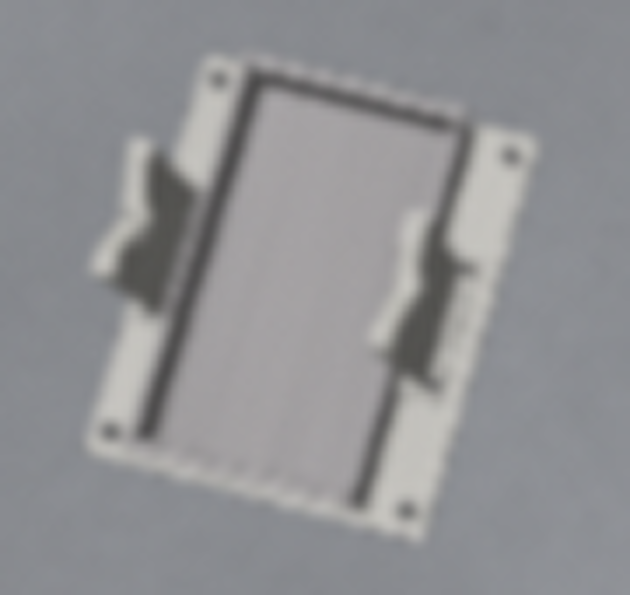

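View pics/c3.png

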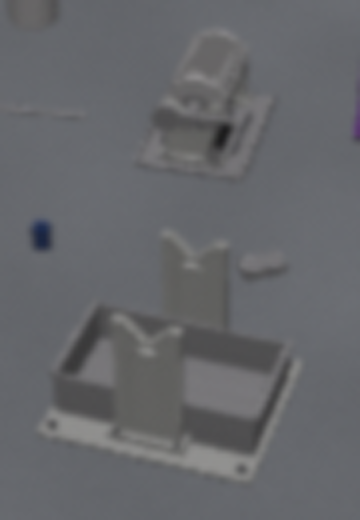

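Only the cradle at top (176,202) is bare aluminium with a steel tray, so it is the one meant. The drum lies port up, with three screws visible through the port. The handle points to the image left (+y) and sits on the -x side. Next, a rough localisation.

```bash
python3 - <<'E'
from h import *
np.set_printoptions(precision=1,suppress=True)
c1=lambda u,v:(255+u/8-.44,170+v/8-.44)
c2=lambda u,v:(130+u/7-.43,160+v/7-.43)
# port corners at z ~62+28
for p in [(325,155),(570,200),(540,305),(300,270)]: print('port',atz('top',*c1(*p),90))
P=[atz('top',*c1(*p),90) for p in [(325,155),(570,200),(540,305),(300,270)]]
print(np.mean(P,0))
print('handle ends',atz('top',*c1(80,282),62),atz('top',*c1(210,300),62))
V=[atz('top',*c2(*p),108) for p in [(150,222),(408,298)]]
# base holes z~6
H=[atz('top',*c2(*p),6) for p in [(218,80),(511,156),(407,512),(110,432)]]
print('V',V,np.mean(V,0)); print('holes',H,np.mean(H,0))
print([np.linalg.norm(H[i]-H[(i+1)%4]) for i in range(4)])
d=H[0]+H[3]-H[1]-H[2]; print(np.arctan2(-d[0],d[1]))
d=V[0]-V[1]; print(np.arctan2(-d[0],d[1]))
print(R.from_euler('xyz',get_obs()['eef_rot']).as_matrix())
m=camera_model('wrist')['cam_to_world'];o=get_obs()
Rt=R.from_euler('xyz',o['eef_rot']).as_matrix()
print(Rt.T@(m[:3,3]-o['tool_pos']),Rt.T@m[:3,:3])
E
```

```text
port [ 512.1 -161.6   90. ]
port [ 497.2 -248.6   90. ]
port [ 459.3 -237.6   90. ]
port [ 470.4 -152.7   90. ]
[ 484.8 -200.1   90. ]
handle ends [469.4 -75.4  62. ] [ 463.6 -122.4   62. ]
V [array([495.1, 244. , 108. ]), array([466. , 139.4, 108. ])] [480.5 191.7 108. ]
holes [array([577.8, 242.1,   6. ]), array([546., 113.,   6.]), array([390.6, 151.3,   6. ]), array([422.7, 279.6,   6. ])] [484.3 196.5   6. ]
[np.float64(132.85358218978965), np.float64(160.0776239391171), np.float64(132.22321084769314), np.float64(159.51518622043787)]
-0.24337399393634782
-0.27164982158640466
[[-0.   0.4  0.9]
 [-0.   0.9 -0.4]
 [-1.  -0.  -0. ]]
[-159.9   -0.5  -73.4] [[ 0.   0.3 -1. ]
 [ 1.   0.   0. ]
 [ 0.  -1.  -0.3]]
```

```bash
cat >> h.py <<'E'
def Rdown(a):  # tool x down, tool y at heading a (= part's x axis)
    x=np.array([0,0,-1.]);y=np.array([np.cos(a),np.sin(a),0]);return np.c_[x,y,np.cross(x,y)]
def pose():
    o=get_obs();return o['tool_pos'],R.from_euler('xyz',o['eef_rot']).as_matrix()
def head(Rt): return np.arctan2(Rt[1,1],Rt[0,1])
def plan(tp,a,N,hand=0.0912,ramp=True):
    p,Rt=pose();tp=np.asarray(tp,float);Rg=Rdown(a)
    rv=R.from_matrix(Rt.T@Rg).as_rotvec()
    w=np.ones(N)
    if ramp and N>=5: w[0]=w[-1]=.5; 
    w/=w.sum();P=p.copy();C=Rt
    print('dist',np.linalg.norm(tp-p),'rot',np.degrees(rv),'err')
    for k in w:
        d=C.T@((tp-p)*k)/1000;r=np.degrees(rv*k)
        print(', '.join(f'{v:.4f}' for v in d)+', '+', '.join(f'{v:.2f}' for v in r)+f', {hand},')
        C=C@R.from_rotvec(rv*k).as_matrix()
E
python3 -c "
from h import *
plan([475,161,260],-0.245,10)"
```

```text
dist 490.9713777663218 rot [8.28504988e+01 3.29658487e-02 4.55407920e-02] err
-0.0020, -0.0168, 0.0214, 4.60, 0.00, 0.00, 0.0912,
-0.0039, -0.0301, 0.0453, 9.21, 0.00, 0.01, 0.0912,
-0.0039, -0.0225, 0.0495, 9.21, 0.00, 0.01, 0.0912,
-0.0039, -0.0143, 0.0525, 9.21, 0.00, 0.01, 0.0912,
-0.0039, -0.0057, 0.0541, 9.21, 0.00, 0.01, 0.0912,
-0.0039, 0.0030, 0.0543, 9.21, 0.00, 0.01, 0.0912,
-0.0039, 0.0117, 0.0531, 9.21, 0.00, 0.01, 0.0912,
-0.0039, 0.0200, 0.0506, 9.21, 0.00, 0.01, 0.0912,
-0.0039, 0.0279, 0.0467, 9.21, 0.00, 0.01, 0.0912,
-0.0020, 0.0175, 0.0208, 4.60, 0.00, 0.00, 0.0912,
```

>>> drive_tool --rows '[-0.002,-0.017,0.021,4.6,0,0,0.0912,-0.004,-0.03,0.045,9.2,0,0,0.0912,-0.004,-0.0225,0.0495,9.2,0,0,0.0912,-0.004,-0.014,0.0525,9.2,0,0,0.0912,-0.004,-0.006,0.054,9.2,0,0,0.0912,-0.004,0.003,0.054,9.2,0,0,0.0912,-0.004,0.012,0.053,9.2,0,0,0.0912,-0.004,0.02,0.051,9.2,0,0,0.0912,-0.004,0.028,0.047,9.2,0,0,0.0912,-0.002,0.0175,0.021,4.6,0,0,0.0912,0,0,0,0,0,0,0.0912]'

```text
clock: 1.52
tool_pos: [473.0, 143.1, 260.3]
eef_rot: [-0.037, 1.569, -1.898]
ft_force: [-0.6, 0.7, 0.5]
gripper_width: 90.8
```

```bash
python3 - <<'E'
from h import *
p,Rt=pose();print(p,head(Rt),get_obs()['qpos'])
m=camera_model('wrist')
f=grab_frame('wrist');cv2.imwrite('pics/w1.png',f);np.save('w1.npy',m['cam_to_world'])
E
```

```text
[472.96057407 143.0777832  260.26194983] -0.2909976962595709 [ 0.17418698  0.27273899  1.60767117 -0.00201185  1.26223467  0.46579658]
```

View pics/w1.png

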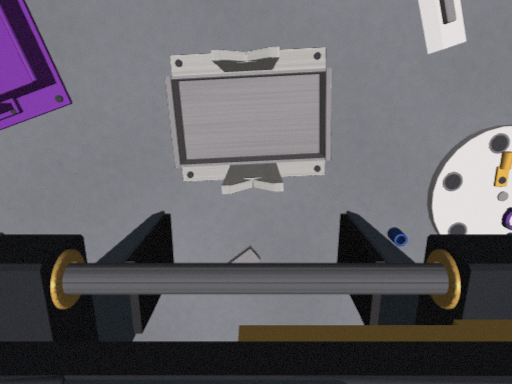

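The wrist view shows the aluminium cradle whole, with its plates at about (246,58) and (253,178). I'll enlarge it.

```bash
python3 - <<'E'
from h import *
crop("pics/w1.png",160,35,340,200,4,"pics/c4.png")
E
```

```text
(no output)
```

View pics/c4.png

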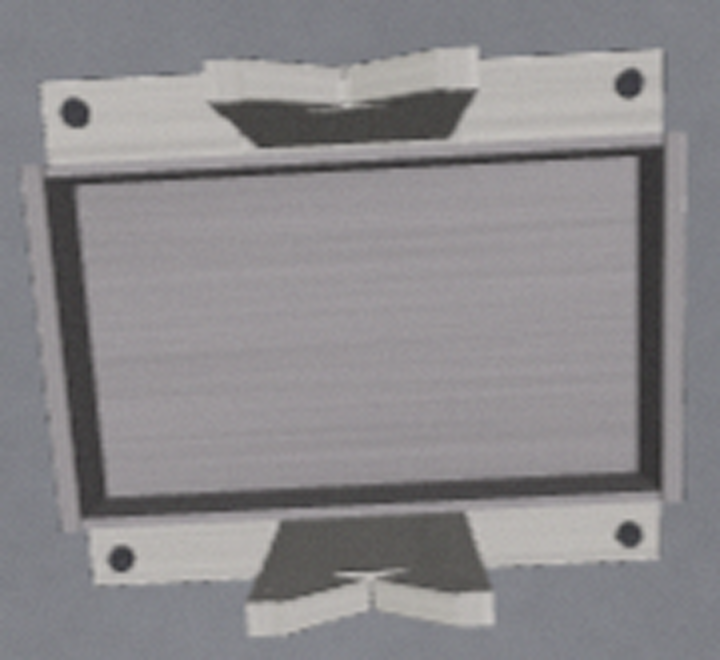

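```bash
cat > fit1.py <<'E'
from h import *
from scipy.optimize import least_squares
np.set_printoptions(precision=2,suppress=True)
T=np.load('w1.npy');m=dict(camera_matrix=camera_model('wrist')['camera_matrix'],cam_to_world=T)
px=lambda u,v:np.array([160+u/4-.375,35+v/4-.375])
# image right = +x cradle, up=+y
obs=[((343,68),(0,61,-10)),((347,105),(0,53,-10)),((372,575),(0,-53,-10)),((373,608),(0,-61,-10)),
((210,103),(-20,53,10)),((478,90),(20,53,10)),((205,62),(-20,61,10)),((478,48),(20,61,10)),
((248,603),(-20,-53,10)),((492,592),(20,-53,10)),((250,635),(-20,-61,10)),((494,625),(20,-61,10)),
((77,186),(-82,46,-109)),((638,156),(82,46,-109)),((640,473),(82,-46,-109)),((108,498),(-82,-46,-109))]
def w(q,s):
    c,sn=np.cos(q[2]),np.sin(q[2]);x,y,z=s
    return np.array([q[0]+c*x-sn*y,q[1]+sn*x+c*y,q[3]+z])
def f(q): return np.concatenate([proj('wrist',w(q,s),m)-px(*o) for o,s in obs])
r=least_squares(f,[484,196,-.245,118],loss='soft_l1');print(r.x,np.sqrt(np.mean(r.fun**2)));print(f(r.x).reshape(-1,2))
g=lambda q:f([*q,118]);r=least_squares(g,[484,196,-.245],loss='soft_l1');print(r.x,np.sqrt(np.mean(r.fun**2)))
E
python3 fit1.py
```

```text
[484.29 196.45  -0.24 117.38] 4.454674596512641
[[ 0.28 -0.25]
 [-0.18  0.33]
 [ 0.    0.73]
 [ 0.19  0.55]
 [ 9.06 -0.64]
 [-9.11 -0.07]
 [ 9.54 -0.91]
 [-9.5  -0.13]
 [ 8.72 -0.16]
 [-7.98  0.38]
 [ 8.85  0.37]
 [-8.16  0.69]
 [-0.16 -0.  ]
 [-0.07 -0.11]
 [-0.52 -0.67]
 [ 0.35 -0.18]]
[484.31 196.45  -0.24] 4.434536257440165
```

```bash
sed -i 's/precision=2/precision=4/' fit1.py; python3 fit1.py | grep '^\[4'; python3 -c "
from h import *
plan([480,-225,245],-0.149,9)"
```

```text
[484.2948 196.4478  -0.2407 117.3838] 4.454674596512641
[484.3067 196.4543  -0.2408] 4.434536257440165
dist 369.27368560192383 rot [-8.02257875  0.11884573  0.03134749] err
0.0010, 0.0070, 0.0220, -0.50, 0.01, 0.00, 0.0912,
0.0020, 0.0137, 0.0440, -1.00, 0.01, 0.00, 0.0912,
0.0020, 0.0129, 0.0443, -1.00, 0.01, 0.00, 0.0912,
0.0020, 0.0121, 0.0445, -1.00, 0.01, 0.00, 0.0912,
0.0019, 0.0113, 0.0447, -1.00, 0.01, 0.00, 0.0912,
0.0019, 0.0105, 0.0449, -1.00, 0.01, 0.00, 0.0912,
0.0019, 0.0098, 0.0451, -1.00, 0.01, 0.00, 0.0912,
0.0019, 0.0090, 0.0452, -1.00, 0.01, 0.00, 0.0912,
0.0010, 0.0041, 0.0227, -0.50, 0.01, 0.00, 0.0912,
```

>>> drive_tool --rows '[0.001,0.007,0.022,-0.5,0,0,0.0912,0.002,0.014,0.044,-1,0,0,0.0912,0.002,0.013,0.0445,-1,0,0,0.0912,0.002,0.012,0.0445,-1,0,0,0.0912,0.002,0.0115,0.0445,-1,0,0,0.0912,0.002,0.0105,0.045,-1,0,0,0.0912,0.002,0.01,0.045,-1,0,0,0.0912,0.002,0.009,0.045,-1,0,0,0.0912,0.001,0.004,0.015,-0.5,0,0,0.0912,0,0,0,0,0,0,0.0912]'

```text
clock: 2.82
tool_pos: [485.5, -215.5, 242.3]
eef_rot: [-1.952, 1.567, 2.644]
ft_force: [-0.6, -0.4, 0.2]
gripper_width: 91.2
```

```bash
python3 - <<'E'
from h import *
p,Rt=pose();print(p,head(Rt),get_obs()['qvel'])
m=camera_model('wrist')
f=grab_frame('wrist');cv2.imwrite('pics/w2.png',f);np.save('w2.npy',m['cam_to_world'])
E
```

```text
[ 485.50137221 -215.51696656  242.33967747] -0.11685558336532051 [ 0.0161296  -0.00520297  0.01046256  0.00380558  0.00343786  0.00139778]
```

View pics/w2.png

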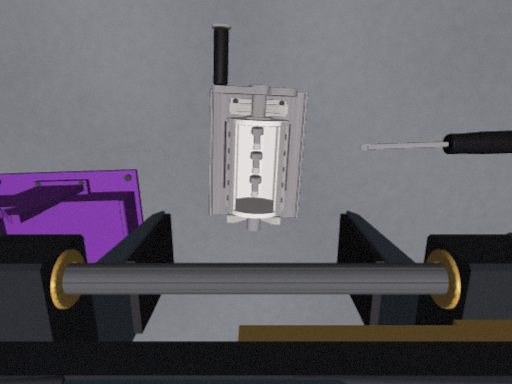

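```bash
python3 - <<'E'
from h import *
crop("pics/w2.png",195,80,320,240,5,"pics/c5.png")
crop("pics/w2.png",200,10,270,130,5,"pics/c6.png")
E
```

```text
(no output)
```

View pics/c5.png

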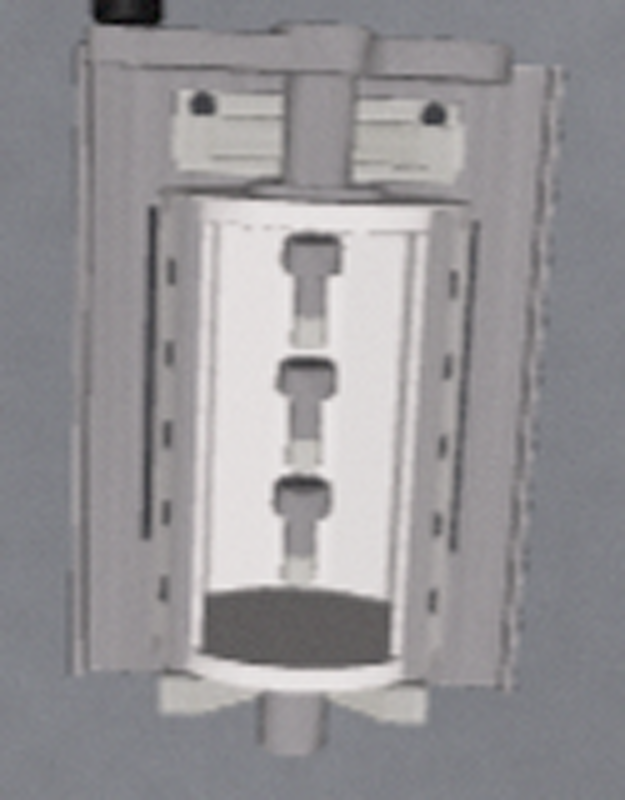

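View pics/c6.png

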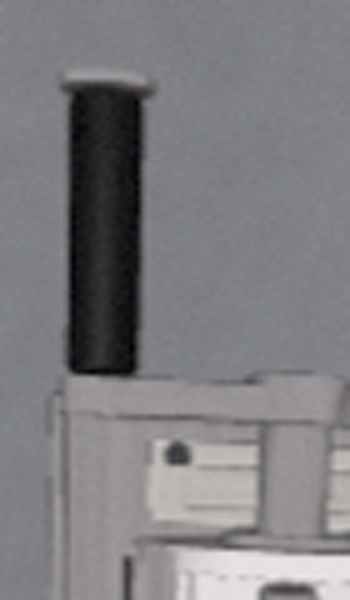

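```bash
cat > fit2.py <<'E'
from h import *
from scipy.optimize import least_squares
np.set_printoptions(precision=3,suppress=True)
m=dict(camera_matrix=camera_model('wrist')['camera_matrix'],cam_to_world=np.load('w2.npy'))
a=lambda u,v:np.array([195+u/5-.4,80+v/5-.4]); b=lambda u,v:np.array([200+u/5-.4,10+v/5-.4])
obs=[(b(107,88),(-38,127.5,0),1,1),(b(102,373),(-38,77.5,0),1,1),
(a(319,130),(0,60,0),1,0),(a(292,720),(0,-64,3),1,0),(a(292,752),(0,-70,5),0,.5),
(a(207,228),(-19,42,24.2),.5,.5),(a(416,235),(19,42,24.2),.5,.5),(a(393,662),(19,-42,24.2),.5,.5),(a(202,655),(-19,-42,24.2),.5,.5)]
def w(q,s):
    c,sn=np.cos(q[2]),np.sin(q[2]);x,y,z=s
    return np.array([q[0]+c*x-sn*y,q[1]+sn*x+c*y,62+z])
def f(q): return np.concatenate([(proj('wrist',w(q,s),m)-o)*[k,l] for o,s,k,l in obs])
r=least_squares(f,[484,-200,-.149],loss='soft_l1');print(r.x,np.degrees(r.x[2]));print(f(r.x).reshape(-1,2))
q=r.x
for s in [(0,0,30)]: print(proj('top',w(q,s)),proj('side',w(q,s)))
E
python3 fit2.py
```

```text
[ 487.166 -204.796   -0.162] -9.288366400234809
[[-0.036  0.717]
 [ 0.055  0.048]
 [-0.067 -0.   ]
 [-0.064  0.   ]
 [-0.    -0.013]
 [ 0.574 -0.625]
 [ 0.103 -0.399]
 [-0.224 -0.199]
 [-0.206 -0.323]]
[310.493 197.666] [261.318 183.518]
```

```bash
python3 -c "
from h import *
plan([487.2,-204.8,110],-0.162,6)"
```

```text
dist 132.82423979978432 rot [ 2.60908907 -0.08354868  0.21115775] err
0.0132, 0.0001, -0.0010, 0.26, -0.01, 0.02, 0.0912,
0.0265, 0.0002, -0.0020, 0.52, -0.02, 0.04, 0.0912,
0.0265, 0.0002, -0.0020, 0.52, -0.02, 0.04, 0.0912,
0.0265, 0.0001, -0.0020, 0.52, -0.02, 0.04, 0.0912,
0.0265, 0.0001, -0.0020, 0.52, -0.02, 0.04, 0.0912,
0.0132, 0.0000, -0.0010, 0.26, -0.01, 0.02, 0.0912,
```

>>> drive_tool --rows '[0.013,0,-0.001,0.3,0,0,0.0912,0.0265,0,-0.002,0.5,0,0,0.0912,0.0265,0,-0.002,0.5,0,0,0.0912,0.0265,0,-0.002,0.5,0,0,0.0912,0.0265,0,-0.002,0.5,0,0,0.0912,0.006,0,-0.001,0.3,0,0,0.0912,0,0,0,0,0,0,0.0912]'

```text
clock: 3.75
tool_pos: [485.6, -194.6, 111.7]
eef_rot: [-2.1, 1.565, 2.457]
ft_force: [0.4, -0.5, 0.5]
gripper_width: 91.2
```

```bash
python3 - <<'E'
from h import *
p,Rt=pose();print(p,head(Rt))
plan([487.2,-204.8,54],-0.162,6)
f=grab_frame('wrist');cv2.imwrite('pics/w3.png',f)
f=grab_frame('side');crop(f,200,140,310,220,7,'pics/s3.png')
E
```

```text
[ 485.58078636 -194.57096329  111.7114772 ] -0.1555761289948691
dist 58.63334926358864 rot [ 0.36757984 -0.17821738  0.30730072] err
0.0058, 0.0003, 0.0010, 0.04, -0.02, 0.03, 0.0912,
0.0115, 0.0007, 0.0020, 0.07, -0.04, 0.06, 0.0912,
0.0115, 0.0007, 0.0020, 0.07, -0.04, 0.06, 0.0912,
0.0115, 0.0007, 0.0020, 0.07, -0.04, 0.06, 0.0912,
0.0115, 0.0007, 0.0020, 0.07, -0.04, 0.06, 0.0912,
0.0058, 0.0003, 0.0010, 0.04, -0.02, 0.03, 0.0912,
```

View pics/w3.png

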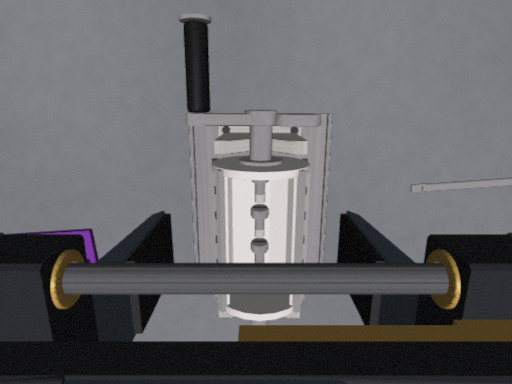

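View pics/s3.png

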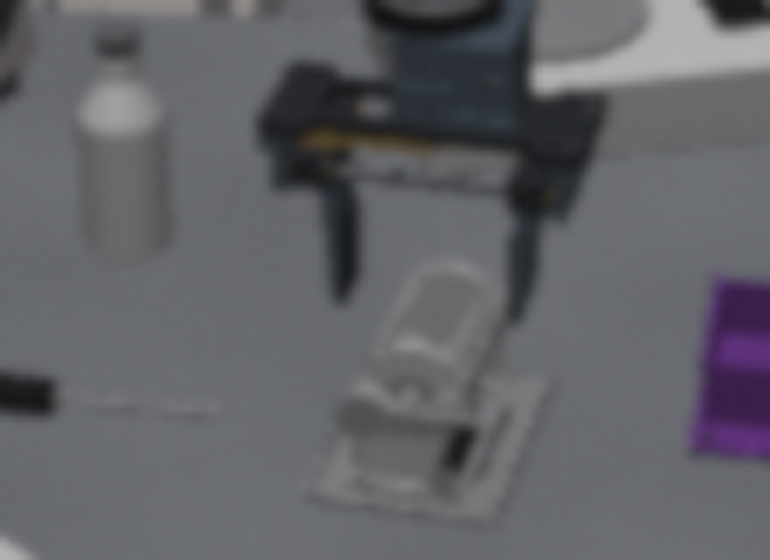

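>>> drive_tool --rows '[0.006,0.0003,0.002,0,0,0,0.0912,0.0115,0.0007,0.002,0.1,0,0,0.0912,0.0115,0.0007,0.002,0.1,0,0,0.0912,0.0115,0.0007,0.002,0.1,0,0,0.0912,0.0115,0.0007,0.001,0.1,0,0,0.0912,0.003,0,0,0,0,0,0.0912,0,0,0,0,0,0,0.0912]'

```text
clock: 4.72
tool_pos: [488.1, -205.7, 54.2]
eef_rot: [-2.255, 1.568, 2.293]
ft_force: [0.0, 0.3, -0.9]
gripper_width: 91.3
```

```bash
python3 - <<'E'
from h import *
p,Rt=pose();print(p,head(Rt),get_obs()['ft_force'])
plan([487.2,-204.8,54],-0.162,2)
E
```

```text
[ 488.05680785 -205.72458402   54.22399829] -0.1638694476244292 [ 0.04142364  0.32613794 -0.87157753]
dist 1.280293143796418 rot [-0.10725955 -0.11785323  0.14414355] err
0.0001, -0.0005, -0.0004, -0.05, -0.06, 0.07, 0.0912,
0.0001, -0.0005, -0.0004, -0.05, -0.06, 0.07, 0.0912,
```

>>> drive_tool --rows '[0,-0.0007,-0.0008,0,0,0,0.0912,0,0,0,0,0,0,0.075,0,0,0,0,0,0,0.068,0,0,0,0,0,0,0.062,0,0,0,0,0,0,0.055,0,0,0,0,0,0,0.055,0,0,0,0,0,0,0.055]' --newtons 25

```text
clock: 5.6
tool_pos: [486.8, -204.4, 55.0]
eef_rot: [-2.079, 1.567, 2.47]
ft_force: [-0.9, -0.4, -0.8]
gripper_width: 60.7
```

```bash
python3 - <<'E'
from h import *
o=get_obs();p,Rt=pose();print(p,head(Rt),o['ft_force'],o['wrist_torque'],o['gripper_width'])
f=grab_frame('wrist');cv2.imwrite('pics/w4.png',f)
E
```

```text
[ 486.75759397 -204.43287875   55.02572294] -0.1629479478773762 [-0.90352943 -0.40561054 -0.79628053] [-0.05561236  0.18077425  0.18142194] 60.70043833884874
```

View pics/w4.png

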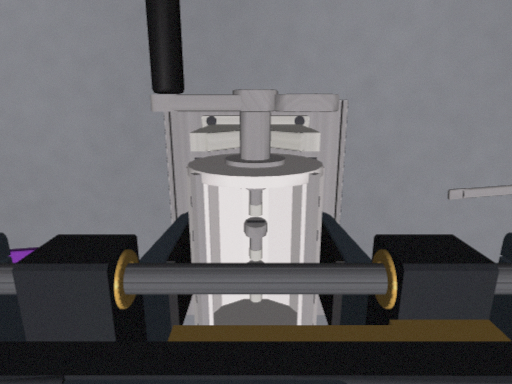

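>>> drive_tool --rows '[-0.003,0,0,0,0,0,0.055,-0.006,0,0,0,0,0,0.055,-0.012,0,0,0,0,0,0.055,-0.02,0,0,0,0,0,0.055,-0.025,0,0,0,0,0,0.055,-0.025,0,0,0,0,0,0.055,-0.025,0,0,0,0,0,0.055,-0.015,0,0,0,0,0,0.055,-0.006,0,0,0,0,0,0.055,0,0,0,0,0,0,0.055]'

```text
clock: 6.9
tool_pos: [487.0, -204.6, 201.8]
eef_rot: [-2.718, 1.57, 1.831]
ft_force: [0.5, 0.1, -3.8]
gripper_width: 61.1
```

```bash
python3 - <<'E'
from h import *
o=get_obs();p,Rt=pose();print(p,head(Rt),o['ft_force'],o['wrist_torque'],o['gripper_width'])
print(Rt)
f=grab_frame('wrist');cv2.imwrite('pics/w5.png',f)
f=grab_frame('side');crop(f,200,100,330,220,6,'pics/s5.png')
plan([484.4,196.5,200],-0.2407,14,0.055)
E
```

```text
[ 486.98638104 -204.55027398  201.7516716 ] -0.1634122413635207 [ 0.49306268  0.09859725 -3.81891786] [-0.20269442  0.07854003  0.04087719] 61.089299890117054
[[-3.05989496e-04  9.86677787e-01 -1.62686358e-01]
 [ 1.14958807e-03 -1.62685911e-01 -9.86677238e-01]
 [-9.99999292e-01 -4.88935167e-04 -1.08449283e-03]]
dist 400.9090825660748 rot [ 4.42393692 -0.08570457  0.09597396] err
0.0001, -0.0026, -0.0152, 0.17, -0.00, 0.00, 0.055,
0.0001, -0.0053, -0.0304, 0.34, -0.01, 0.01, 0.055,
0.0001, -0.0055, -0.0304, 0.34, -0.01, 0.01, 0.055,
0.0001, -0.0056, -0.0303, 0.34, -0.01, 0.01, 0.055,
0.0001, -0.0058, -0.0303, 0.34, -0.01, 0.01, 0.055,
0.0001, -0.0060, -0.0302, 0.34, -0.01, 0.01, 0.055,
0.0001, -0.0062, -0.0302, 0.34, -0.01, 0.01, 0.055,
0.0001, -0.0064, -0.0302, 0.34, -0.01, 0.01, 0.055,
0.0001, -0.0065, -0.0301, 0.34, -0.01, 0.01, 0.055,
0.0001, -0.0067, -0.0301, 0.34, -0.01, 0.01, 0.055,
0.0001, -0.0069, -0.0301, 0.34, -0.01, 0.01, 0.055,
0.0001, -0.0071, -0.0300, 0.34, -0.01, 0.01, 0.055,
0.0001, -0.0073, -0.0300, 0.34, -0.01, 0.01, 0.055,
0.0000, -0.0037, -0.0150, 0.17, -0.00, 0.00, 0.055,
```

View pics/w5.png

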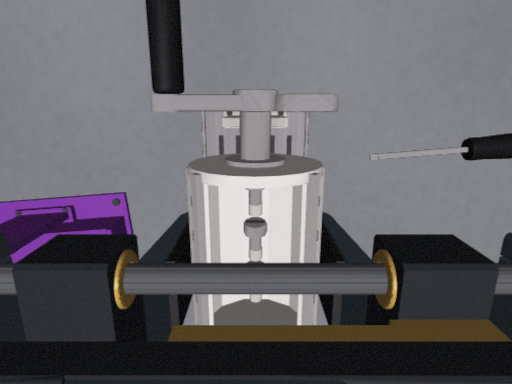

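View pics/s5.png

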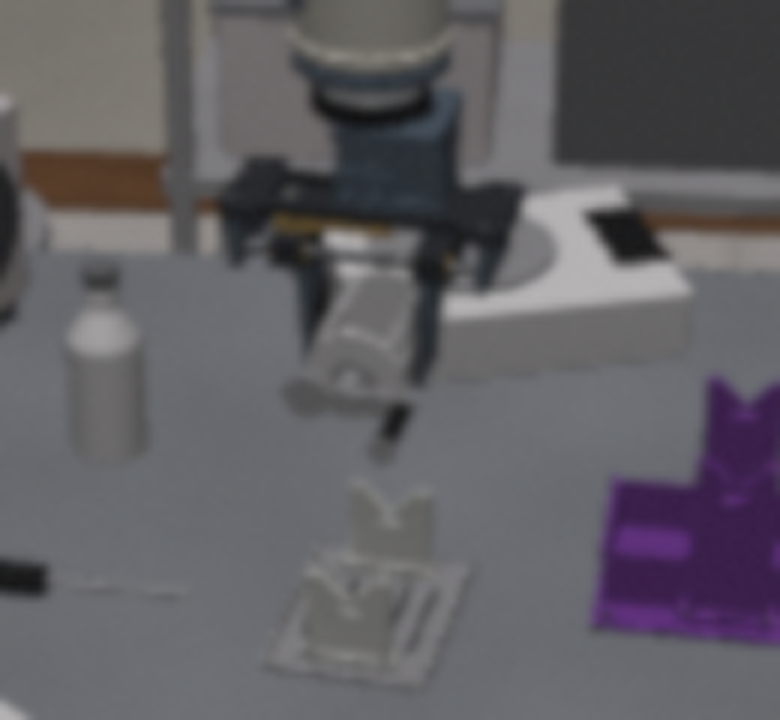

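>>> drive_tool --rows '[0,-0.0026,-0.015,0.2,0,0,0.055,0,-0.0053,-0.03,0.3,0,0,0.055,0,-0.0055,-0.03,0.3,0,0,0.055,0,-0.0056,-0.03,0.3,0,0,0.055,0,-0.0058,-0.03,0.3,0,0,0.055,0,-0.006,-0.03,0.3,0,0,0.055,0,-0.0062,-0.03,0.3,0,0,0.055,0,-0.0064,-0.03,0.3,0,0,0.055,0,-0.0065,-0.03,0.3,0,0,0.055,0,-0.0067,-0.03,0.3,0,0,0.055,0,-0.007,-0.03,0.3,0,0,0.055,0,-0.007,-0.025,0.3,0,0,0.055,0,-0.005,-0.015,0.3,0,0,0.055,0,-0.002,-0.006,0,0,0,0.055,0,0,0,0,0,0,0.055]'

```text
clock: 8.88
tool_pos: [470.5, 186.0, 194.6]
eef_rot: [-1.593, 1.552, 2.887]
ft_force: [-0.3, -0.4, -2.7]
gripper_width: 60.8
```

```bash
python3 - <<'E'
from h import *
o=get_obs();p,Rt=pose();print(p,head(Rt),o['ft_force'],o['gripper_width'])
plan([484.4,196.5,160],-0.2407,6,0.055)
E
```

```text
[470.46662563 186.03567077 194.64388975] -0.23143522587126703 [-0.32758179 -0.38255864 -2.6773814 ] 60.81327625698545
dist 38.77937859762296 rot [ 0.53058766 -0.01941113  1.0764678 ] err
0.0034, 0.0012, -0.0013, 0.05, -0.00, 0.11, 0.055,
0.0069, 0.0023, -0.0027, 0.11, -0.00, 0.22, 0.055,
0.0069, 0.0023, -0.0027, 0.11, -0.00, 0.22, 0.055,
0.0069, 0.0023, -0.0027, 0.11, -0.00, 0.22, 0.055,
0.0069, 0.0023, -0.0027, 0.11, -0.00, 0.22, 0.055,
0.0035, 0.0011, -0.0013, 0.05, -0.00, 0.11, 0.055,
```

>>> drive_tool --rows '[0.002,0.003,-0.003,0.1,0,0.3,0.055,0.002,0.004,-0.004,0.2,0,0.3,0.055,0.002,0.003,-0.004,0.1,0,0.3,0.055,0.001,0.001,-0.001,0.1,0,0.1,0.055,0,0,0,0,0,0,0.055]'

```text
clock: 9.5
tool_pos: [485.1, 194.3, 186.7]
eef_rot: [-1.179, 1.57, -2.993]
ft_force: [-0.8, 0.6, -3.7]
gripper_width: 60.6
```

```bash
python3 - <<'E'
from h import *
o=get_obs();p,Rt=pose();print(p,head(Rt),o['ft_force'],o['gripper_width'])
plan([484.4,196.5,135],-0.2407,6,0.055)
E
```

```text
[485.07214203 194.31488319 186.68206998] -0.2426286632035121 [-0.79158102  0.61045739 -3.67373794] 60.55094702599417
dist 51.732609327456494 rot [-0.11050258  0.00888293  0.021579  ] err
0.0052, -0.0001, -0.0002, -0.01, 0.00, 0.00, 0.055,
0.0103, -0.0002, -0.0004, -0.02, 0.00, 0.00, 0.055,
0.0103, -0.0002, -0.0004, -0.02, 0.00, 0.00, 0.055,
0.0103, -0.0002, -0.0004, -0.02, 0.00, 0.00, 0.055,
0.0103, -0.0002, -0.0004, -0.02, 0.00, 0.00, 0.055,
0.0052, -0.0001, -0.0002, -0.01, 0.00, 0.00, 0.055,
```

>>> drive_tool --rows '[0.005,0,-0.0005,0,0,0,0.055,0.01,0,-0.0005,0,0,0,0.055,0.01,0,-0.0005,0,0,0,0.055,0.01,0,-0.0005,0,0,0,0.055,0.01,0,0,0,0,0,0.055,0.003,0,0,0,0,0,0.055,0,0,0,0,0,0,0.055]'

```text
clock: 10.38
tool_pos: [485.0, 196.1, 134.6]
eef_rot: [-1.099, 1.569, -2.912]
ft_force: [-0.0, -0.5, -3.9]
gripper_width: 60.9
```

```bash
python3 - <<'E'
from h import *
o=get_obs();p,Rt=pose();print(p,head(Rt),o['ft_force'],o['gripper_width'])
np.save('w6.npy',camera_model('wrist')['cam_to_world'])
f=grab_frame('wrist');cv2.imwrite('pics/w6.png',f);crop(f,140,60,350,230,3.7,'pics/c7.png')
f=grab_frame('side');crop(f,200,180,320,300,5,'pics/s6.png')
plan([484.4,196.5,122],-0.2407,6,0.055)
E
```

```text
[484.98344365 196.10349259 134.56302291] -0.24277118266986777 [-0.04333472 -0.48955535 -3.86770263] 60.86152025434898
dist 12.975524009869451 rot [-0.11411775  0.03377293  0.06721377] err
0.0013, -0.0001, -0.0000, -0.01, 0.00, 0.01, 0.055,
0.0026, -0.0002, -0.0000, -0.02, 0.01, 0.01, 0.055,
0.0026, -0.0002, -0.0000, -0.02, 0.01, 0.01, 0.055,
0.0026, -0.0002, -0.0000, -0.02, 0.01, 0.01, 0.055,
0.0026, -0.0002, -0.0000, -0.02, 0.01, 0.01, 0.055,
0.0013, -0.0001, -0.0000, -0.01, 0.00, 0.01, 0.055,
```

View pics/c7.png

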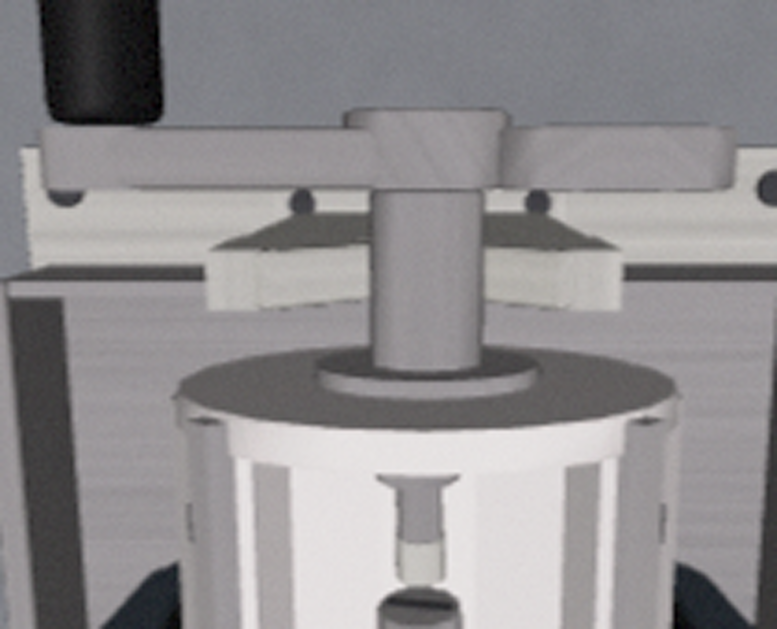

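View pics/s6.png

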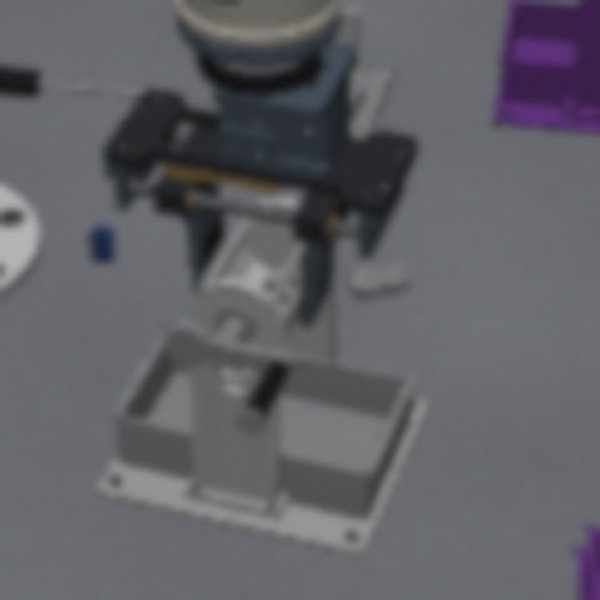

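```bash
python3 - <<'E'
from h import *
np.set_printoptions(precision=2,suppress=True)
m=dict(camera_matrix=camera_model('wrist')['camera_matrix'],cam_to_world=np.load('w6.npy'))
s=3.7;px=lambda u,v:(140+(u+.5)/s-.5,60+(v+.5)/s-.5)
a=-0.2407;ex=np.array([np.cos(a),np.sin(a),0]);ey=np.array([-np.sin(a),np.cos(a),0])
def loc(p,c=np.array([484.31,196.45,0])): d=p-c;return np.array([d@ex,d@ey,p[2]])
for p in [(205,250),(208,310),(620,248),(620,308)]: print('plate',loc(atz('wrist',*px(*p),128,m)))
# floor corner of tray
for p in [(64,298)]: print('floor',loc(atz('wrist',*px(*p),9,m)))
for p in [(302,202),(538,202)]: print('holes',loc(atz('wrist',*px(*p),6,m)))
for p in [(371,250),(484,250),(372,340),(482,340)]: print('journal',loc(atz('wrist',*px(*p),141.5,m)))
p,Rt=pose();print(loc(p))
E
```

```text
plate [-28.04  61.28 128.  ]
plate [-28.03  53.36 128.  ]
plate [ 26.9   61.38 128.  ]
plate [ 27.2   53.47 128.  ]
floor [-82.18  41.87   9.  ]
holes [-27.21  63.06   6.  ]
holes [26.41 62.9   6.  ]
journal [ -5.43  62.2  141.5 ]
journal [  8.32  62.16 141.5 ]
journal [ -5.47  51.22 141.5 ]
journal [  8.17  51.18 141.5 ]
[  0.87  -0.06 134.95]
```

>>> drive_tool --rows '[0.002,-0.001,0,-0.1,0,0,0.055,0.004,-0.0008,0,0,0,0,0.055,0.004,0,0,0,0,0,0.055,0.004,0,0,0,0,0,0.055,0.003,0,0,0,0,0,0.055,0.001,0,0,0,0,0,0.055,0,0,0,0,0,0,0.055]'

```text
clock: 11.35
tool_pos: [483.6, 196.7, 116.2]
eef_rot: [-1.274, 1.571, -3.086]
ft_force: [0.2, 0.6, -3.7]
gripper_width: 61.2
```

```bash
cat > st.py <<'E'
from h import *
np.set_printoptions(precision=2,suppress=True)
a=-0.2407;ex=np.array([np.cos(a),np.sin(a),0]);ey=np.array([-np.sin(a),np.cos(a),0])
def loc(p,c=np.array([484.31,196.45,0])): d=p-c;return np.array([d@ex,d@ey,p[2]])
if __name__=='__main__':
    o=get_obs();p,Rt=pose();print('t',o['clock'],'local',loc(p),'head err deg',np.degrees(head(Rt)-a),'tilt',np.degrees(R.from_matrix(Rt.T@Rdown(a)).as_rotvec()))
    F=o['ft_force'];print('F local',F@ex,F@ey,F[2],'M',o['wrist_torque'],'w',o['gripper_width'])
E
python3 st.py
```

```text
t 11.35 local [ -0.74   0.11 116.16] head err deg -0.005118420499919774 tilt [-0.01  0.    0.01]
F local 0.10464858446867906 0.6093571531213475 -3.6717260975471353 M [-0.17  0.14 -0.  ] w 61.20370894773909
```

Well aligned. Now the last few millimetres, slowly.

>>> drive_tool --rows '[0.001,0,0,0,0,0,0.055,0.001,0,0,0,0,0,0.055,0.001,0,0,0,0,0,0.055,0.0005,0,0,0,0,0,0.055,0,0,0,0,0,0,0.055]'

```text
clock: 11.98
tool_pos: [483.8, 196.8, 112.7]
eef_rot: [2.642, 1.571, 0.83]
ft_force: [0.3, -0.5, -2.9]
gripper_width: 60.8
```

```bash
python3 st.py
```

```text
t 11.975 local [ -0.62   0.17 112.65] head err deg -0.007093833742186475 tilt [-0.01 -0.01 -0.01]
F local 0.3808042537359536 -0.4079742423914336 -2.880418258670084 M [-0.18  0.07 -0.01] w 60.81620863613592
```

>>> drive_tool --rows '[0.0006,0,0,0,0,0,0.055,0.0006,0,0,0,0,0,0.055,0,0,0,0,0,0,0.055]'

```text
clock: 12.35
tool_pos: [483.8, 196.8, 111.5]
eef_rot: [2.359, 1.57, 0.547]
ft_force: [-0.0, 0.2, -1.1]
gripper_width: 60.7
```

```bash
python3 st.py
```

```text
t 12.35 local [ -0.59   0.22 111.55] head err deg -0.007914603279624113 tilt [-0.01 -0.02 -0.02]
F local -0.08214226774425432 0.16249484996602215 -1.13348297345616 M [-0.18  0.21  0.  ] w 60.71062077129527
```

>>> drive_tool --rows '[0.0004,0,0,0,0,0,0.055,0.0003,0,0,0,0,0,0.055,0,0,0,0,0,0,0.055]'

```text
clock: 12.72
tool_pos: [483.8, 196.8, 111.5]
eef_rot: [2.169, 1.57, 0.358]
ft_force: [-0.8, 0.0, -1.1]
gripper_width: 60.8
```

```bash
python3 st.py
```

```text
t 12.725 local [ -0.6    0.21 111.51] head err deg -0.003949417305299796 tilt [-0.   -0.03 -0.04]
F local -0.7477811203167369 -0.17821968559806128 -1.1394032771442333 M [-0.21  0.27  0.05] w 60.793673027662216
```

>>> drive_tool --rows '[0.0007,0,0,0,0,0,0.055,0,0,0,0,0,0,0.055]'

```text
clock: 12.98
tool_pos: [483.8, 196.8, 111.4]
eef_rot: [2.107, 1.569, 0.295]
ft_force: [-2.5, -0.3, 2.4]
gripper_width: 60.9
```

```bash
python3 st.py
```

```text
t 12.975 local [ -0.58   0.22 111.44] head err deg 0.0012284519584999682 tilt [ 0.   -0.04 -0.06]
F local -2.395183302326929 -0.8462667739276967 2.4102623627935276 M [-0.26  0.45  0.06] w 60.932798538975106
```

>>> drive_tool --rows '[0,0,0,0,0,0,0.062,0,0,0,0,0,0,0.065,0,0,0,0,0,0,0.072,0,0,0,0,0,0,0.085,0,0,0,0,0,0,0.0912,0,0,0,0,0,0,0.0912]'

```text
clock: 13.72
tool_pos: [484.5, 197.0, 111.4]
eef_rot: [2.125, 1.568, 0.313]
ft_force: [0.2, -0.1, 0.3]
gripper_width: 91.4
```

```bash
python3 - <<'E'
from h import *
f=grab_frame('wrist');cv2.imwrite('pics/w7.png',f);np.save('w7.npy',camera_model('wrist')['cam_to_world'])
E
python3 st.py
```

```text
t 13.775 local [  0.02   0.56 111.38] head err deg -0.010505103320632463 tilt [-0.01 -0.08 -0.12]
F local 1.1995798387602612 -0.16416650103132632 -0.5132215572872972 M [-0.12  0.06 -0.02] w 91.1603394198452
```

View pics/w7.png

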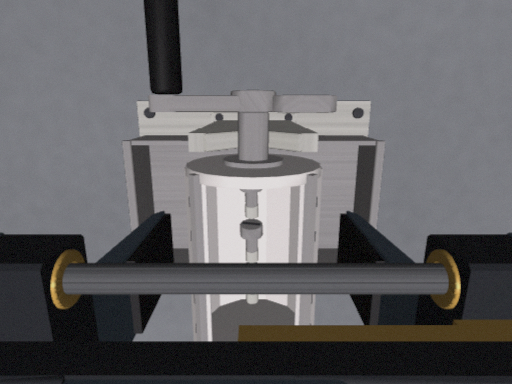

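Seated and released. Now I'll rise clear and look at the crank.

>>> drive_tool --rows '[-0.005,0,0,0,0,0,0.0912,-0.012,0,0,0,0,0,0.0912,-0.02,0,0,0,0,0,0.0912,-0.025,0,0,0,0,0,0.0912,-0.025,0,0,0,0,0,0.08,-0.01,0,0,0,0,0,0.06,-0.003,0,0,0,0,0,0.045,0,0,0,0,0,0,0.045]'

```text
clock: 14.78
tool_pos: [484.0, 196.9, 217.6]
eef_rot: [2.107, 1.567, 0.295]
ft_force: [-0.4, 0.9, -1.1]
gripper_width: 54.1
```

```bash
python3 st.py;python3 - <<'E'
from h import *
np.save('w8.npy',camera_model('wrist')['cam_to_world'])
f=grab_frame('wrist');cv2.imwrite('pics/w8.png',f);crop(f,150,0,340,200,3,'pics/c8.png')
E

```

```text
t 14.775 local [ -0.41   0.31 217.63] head err deg -0.006407139528182878 tilt [-0.01 -0.11 -0.18]
F local -0.6498205048763028 0.8087257909218759 -1.0834564683132837 M [-0.14  0.06  0.01] w 54.08388425851361
```

View pics/c8.png

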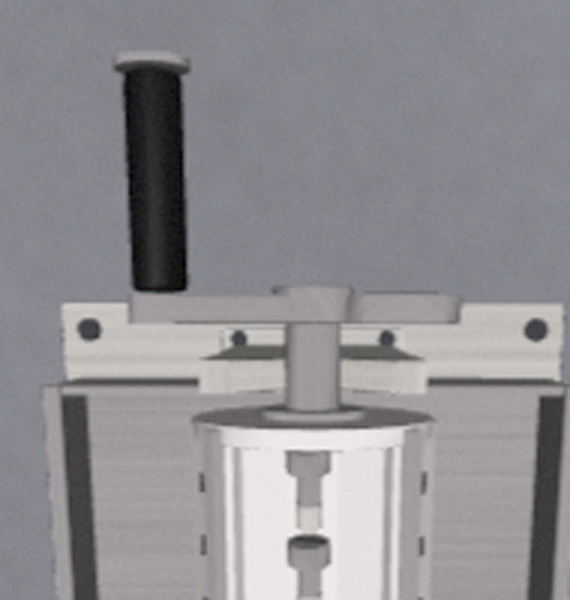

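```bash
python3 - <<'E'
from st import *
m=dict(camera_matrix=camera_model('wrist')['camera_matrix'],cam_to_world=np.load('w8.npy'))
px=lambda u,v:(150+(u+.5)/3-.5,(v+.5)/3-.5)
for n,p in [('outer end',(154,72)),('inner end',(160,290)),('mid',(157,181)),('journal',(313,380)),('journal up',(313,330))]: print(n,loc(atz('wrist',*px(*p),118,m)))
for n,p in [('plateL',(198,392)),('plateR',(428,390)),('L',(198,360)),('R',(428,360))]: print(n,loc(atz('wrist',*px(*p),128,m)))
E
```

```text
outer end [-37.69 127.23 118.  ]
inner end [-38.34  77.82 118.  ]
mid [-38.01 103.18 118.  ]
journal [ -0.33  55.76 118.  ]
journal up [ -0.3   68.12 118.  ]
plateL [-28.56  53.58 128.  ]
plateR [ 27.9   53.99 128.  ]
L [-28.32  61.26 128.  ]
R [ 27.7   61.19 128.  ]
```

>>> drive_tool --rows '[0,-0.005,-0.013,0,-0.1,-0.1,0.045,0,-0.01,-0.026,0,0,-0.1,0.045,0,-0.01,-0.028,0,0,0,0.045,0.005,-0.008,-0.023,0,0,0,0.045,0.015,-0.003,-0.01,0,0,0,0.045,0.02,-0.001,-0.001,0,0,0,0.045,0.01,0,0,0,0,0,0.045,0,0,0,0,0,0,0.045]'

```text
clock: 15.82
tool_pos: [468.6, 309.5, 160.1]
eef_rot: [-0.976, 1.562, -2.787]
ft_force: [0.0, -0.8, -0.4]
gripper_width: 45.1
```

```bash
python3 st.py
```

```text
t 15.825 local [-42.18 106.08 160.14] head err deg -0.00929986001038586 tilt [-0.01  0.28  0.41]
F local 0.23462486161812054 -0.766313863967294 -0.35952482564799926 M [-0.08  0.07 -0.08] w 45.05441826195789
```

>>> drive_tool --rows '[0.005,0.002,0.0015,0,0.15,0.2,0.045,0.01,0.001,0.001,0,0.1,0.2,0.045,0.01,0.0005,0.0003,0,0,0,0.045,0.01,0,0,0,0,0,0.045,0.003,0,0,0,0,0,0.045,0,0,0,0,0,0,0.045]'

```text
clock: 16.58
tool_pos: [472.2, 305.2, 120.2]
eef_rot: [1.953, 1.569, 0.141]
ft_force: [-0.2, -0.1, 0.0]
gripper_width: 45.3
```

```bash
python3 st.py;python3 - <<'E'
from h import *
f=grab_frame('wrist');cv2.imwrite('pics/w9.png',f)
E

```

```text
t 16.575 local [-37.64 102.73 120.23] head err deg -0.07566151784627169 tilt [-0.08 -0.03 -0.07]
F local -0.20068879765286135 -0.19101651103653727 0.012100514099096495 M [-0.09  0.07  0.05] w 45.32845130637135
```

View pics/w9.png

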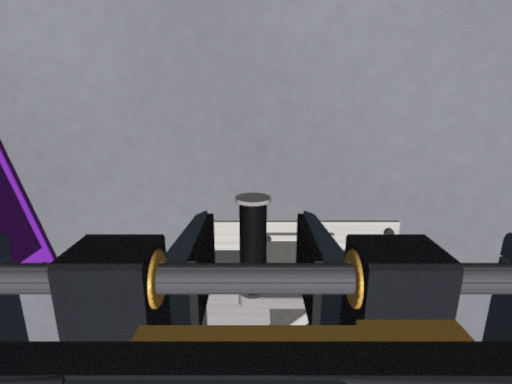

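>>> drive_tool --rows '[0.004,-0.0005,0,0,0,0,0.045,0.005,0,0,0,0,0,0.045,0.001,0,0,0,0,0,0.035,0,0,0,0,0,0,0.025,0,0,0,0,0,0,0.018,0,0,0,0,0,0,0.01,0,0,0,0,0,0,0.01,0,0,0,0,0,0,0.01]' --newtons 10

```text
clock: 17.62
tool_pos: [471.6, 305.6, 110.3]
eef_rot: [2.274, 1.569, 0.461]
ft_force: [-1.0, 0.2, -0.2]
gripper_width: 13.8
```

```bash
python3 st.py
```

```text
t 17.625 local [-38.38 103.01 110.29] head err deg -0.07670214675808897 tilt [-0.08 -0.07 -0.08]
F local -1.0067410056731927 -0.03980789278412725 -0.19536773230448667 M [-0.03  0.17 -0.01] w 13.837595869627894
```

```bash
cat > arc.py <<'E'
from st import *
import sys
xc,zc,r=-0.35,110.3,38.0
o=get_obs();p,Rt=pose();l=loc(p);F=o['ft_force']
th=np.degrees(np.arctan2(l[2]-zc,-(l[0]-xc)));rad=np.hypot(l[2]-zc,l[0]-xc)
print('t',o['clock'],'l',l,'th',th,'rad',rad,'F',np.array([F@ex,F@ey,F[2]]),'w',o['gripper_width'],'tilt',np.degrees(R.from_matrix(Rt.T@Rdown(a)).as_rotvec()))
if len(sys.argv)>1:
    t1=float(sys.argv[1]);n=int(sys.argv[2]);c=l
    for t in np.linspace(th,t1,n+1)[1:]:
        q=np.array([xc-r*np.cos(np.radians(t)),103.0,zc+r*np.sin(np.radians(t))]);d=q-c;c=q
        print(f'{-d[2]/1000:.4f}, {d[0]/1000:.4f}, {-d[1]/1000:.4f}')
E
python3 arc.py 25 5
```

```text
t 17.625 l [-38.38 103.01 110.29] th -0.011615478668635597 rad 38.03263456143352 F [-1.01 -0.04 -0.2 ] w 13.837595869627894 tilt [-0.08 -0.07 -0.08]
-0.0033, 0.0002, 0.0000
-0.0033, 0.0004, -0.0000
-0.0032, 0.0007, -0.0000
-0.0032, 0.0010, -0.0000
-0.0031, 0.0013, -0.0000
```

>>> drive_tool --rows '[-0.0033,0.0002,0,0,0,0,0.01,-0.0033,0.0004,0,0,0,0,0.01,-0.0032,0.0007,0,0,0,0,0.01,-0.0032,0.001,0,0,0,0,0.01,-0.003,0.0013,0,0,0,0,0.01]'

```text
clock: 18.25
tool_pos: [475.4, 304.7, 127.6]
eef_rot: [2.217, 1.569, 0.405]
ft_force: [-0.3, 0.5, -0.6]
gripper_width: 13.9
```

```bash
python3 arc.py 50 5; python3 - <<'E'
from h import *
f=grab_frame('wrist');cv2.imwrite('pics/w10.png',f)
E
```

```text
t 18.25 l [-34.42 102.99 127.56] th 26.858255996541715 rad 38.193450634231546 F [-0.36  0.41 -0.56] w 13.857005949441577 tilt [-0.08 -0.07 -0.1 ]
-0.0026, 0.0017, -0.0000
-0.0026, 0.0017, -0.0000
-0.0024, 0.0019, -0.0000
-0.0022, 0.0021, -0.0000
-0.0021, 0.0023, -0.0000
```

View pics/w10.png

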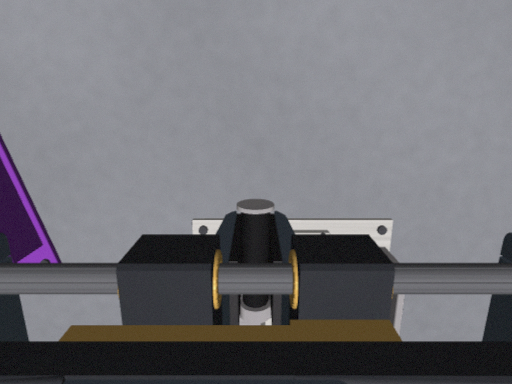

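>>> drive_tool --rows '[-0.0026,0.0017,0,0,0,0,0.01,-0.0026,0.0017,0,0,0,0,0.01,-0.0024,0.0019,0,0,0,0,0.01,-0.0022,0.0021,0,0,0,0,0.01,-0.0021,0.0023,0,0,0,0,0.01]'

```text
clock: 18.92
tool_pos: [486.0, 302.2, 140.5]
eef_rot: [2.126, 1.568, 0.313]
ft_force: [0.7, -0.3, -1.8]
gripper_width: 13.7
```

```bash
python3 arc.py 80 6; python3 - <<'E'
from h import *
f=grab_frame('side');crop(f,200,180,320,300,5,'pics/s10.png')
E
```

```text
t 18.925 l [-23.57 103.07 140.54] th 52.480297498454824 rad 38.129907763897535 F [ 0.76 -0.1  -1.76] w 13.74909639832328 tilt [-0.07 -0.09 -0.14]
-0.0017, 0.0026, 0.0001
-0.0015, 0.0026, -0.0000
-0.0013, 0.0027, -0.0000
-0.0011, 0.0028, -0.0000
-0.0009, 0.0029, -0.0000
-0.0006, 0.0030, -0.0000
```

View pics/s10.png

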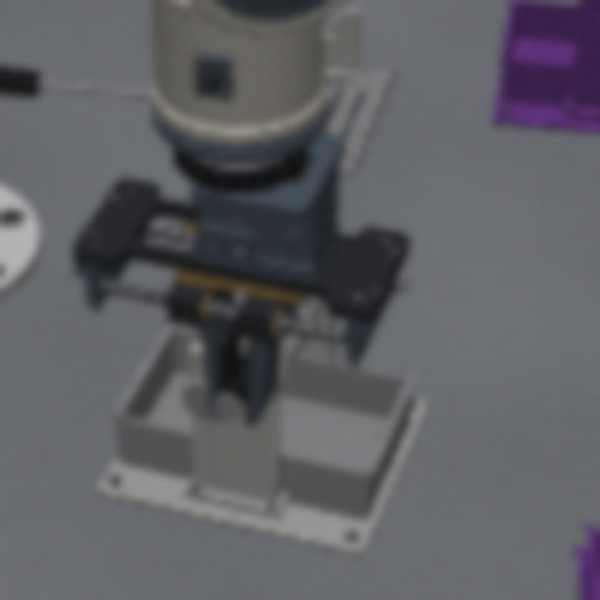

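>>> drive_tool --rows '[-0.0014,0.0026,0,0,0,0,0.01,-0.0013,0.0026,0,0,0,0,0.01,-0.0011,0.0027,0,0,0,0,0.01,-0.001,0.0028,0,0,0,0,0.01,-0.0008,0.0029,0,0,0,0,0.01,-0.0006,0.003,0,0,0,0,0.01]'

```text
clock: 19.73
tool_pos: [503.3, 298.5, 148.1]
eef_rot: [2.363, 1.567, 0.55]
ft_force: [-1.4, 1.0, 5.9]
gripper_width: 13.7
```

```bash
sed -i 's/zc,r=-0.35,110.3,38.0/zc,r=-0.35,110.1,38.0/' arc.py; python3 arc.py 110 6
```

```text
t 19.725 l [ -5.87 103.6  148.12] th 81.74589856806115 rad 38.42297228861029 F [-1.59  0.62  5.85] w 13.727998049962856 tilt [-0.08 -0.16 -0.16]
0.0001, 0.0032, 0.0006
-0.0001, 0.0031, -0.0000
0.0002, 0.0031, -0.0000
0.0004, 0.0031, -0.0000
0.0007, 0.0030, -0.0000
0.0009, 0.0030, -0.0000
```

```bash
sed -i 's/zc,r=-0.35,110.1,38.0/zc,r=-0.35,110.4,38.0/' arc.py; python3 arc.py 110 6
```

```text
t 19.725 l [ -5.87 103.6  148.12] th 81.68117454889412 rad 38.12610428124918 F [-1.59  0.62  5.85] w 13.727998049962856 tilt [-0.08 -0.16 -0.16]
-0.0002, 0.0031, 0.0006
-0.0001, 0.0031, -0.0000
0.0002, 0.0031, -0.0000
0.0004, 0.0031, -0.0000
0.0007, 0.0031, -0.0000
0.0009, 0.0030, -0.0000
```

>>> drive_tool --rows '[-0.0003,0.0031,0.0003,0,0,0,0.01,-0.0001,0.0031,0.0001,0,0,0,0.01,0.0002,0.0031,0,0,0,0,0.01,0.0004,0.0031,0,0,0,0,0.01,0.0007,0.0031,0,0,0,0,0.01,0.0009,0.003,0,0,0,0,0.01]'

```text
clock: 20.48
tool_pos: [522.4, 293.0, 145.7]
eef_rot: [2.291, 1.568, 0.478]
ft_force: [-0.2, -0.7, -1.5]
gripper_width: 13.9
```

```bash
python3 arc.py 140 6
```

```text
t 20.475 l [ 14.01 102.86 145.73] th 112.12429079633257 rad 38.140543498296175 F [-0.02 -0.76 -1.53] w 13.884938897072209 tilt [-0.08 -0.12 -0.14]
0.0014, 0.0028, -0.0001
0.0015, 0.0027, -0.0000
0.0017, 0.0026, -0.0000
0.0019, 0.0024, -0.0000
0.0021, 0.0023, -0.0000
0.0023, 0.0021, -0.0000
```

>>> drive_tool --rows '[0.0014,0.0028,0,0,0,0,0.01,0.0015,0.0027,0,0,0,0,0.01,0.0017,0.0026,0,0,0,0,0.01,0.0019,0.0024,0,0,0,0,0.01,0.0021,0.0023,0,0,0,0,0.01,0.0023,0.0021,0,0,0,0,0.01]'

```text
clock: 21.22
tool_pos: [538.0, 289.2, 134.2]
eef_rot: [2.274, 1.568, 0.461]
ft_force: [-0.6, -0.1, 0.7]
gripper_width: 13.5
```

```bash
python3 arc.py 165 6; python3 - <<'E'
from h import *
f=grab_frame('side');crop(f,200,180,320,300,5,'pics/s11.png')
E
```

```text
t 21.225 l [ 30.05 102.87 134.16] th 141.9804616148906 rad 38.583294563848504 F [-0.58 -0.29  0.67] w 13.482631022754845 tilt [-0.08 -0.12 -0.14]
0.0024, 0.0010, -0.0001
0.0022, 0.0014, -0.0000
0.0022, 0.0012, -0.0000
0.0023, 0.0011, -0.0000
0.0024, 0.0009, -0.0000
0.0024, 0.0007, -0.0000
```

View pics/s11.png

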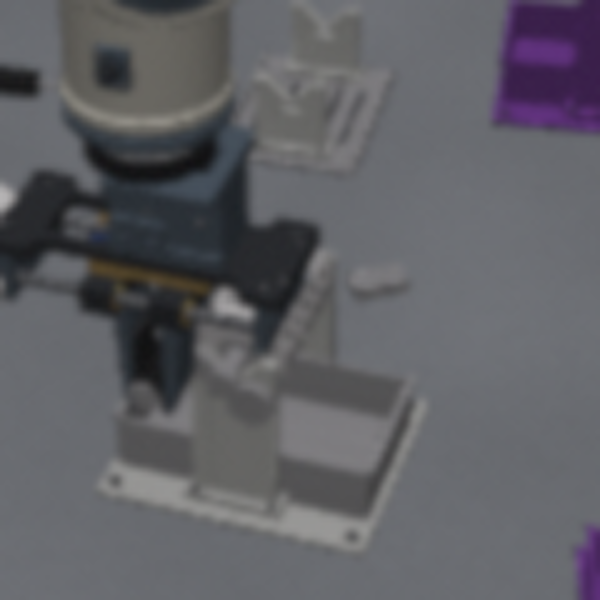

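>>> drive_tool --rows '[0.0023,0.0013,0,0,0,0,0.01,0.0022,0.0014,0,0,0,0,0.01,0.0022,0.0012,0,0,0,0,0.01,0.0023,0.0011,0,0,0,0,0.01,0.0024,0.0009,0,0,0,0,0.01,0.0024,0.0007,0,0,0,0,0.01,0,0,0,0,0,0,0.01]'

```text
clock: 22.15
tool_pos: [544.9, 287.4, 119.0]
eef_rot: [2.275, 1.568, 0.463]
ft_force: [-0.6, 1.3, -1.1]
gripper_width: 13.6
```

```bash
python3 arc.py 180 5
```

```text
t 22.15 l [ 37.15 102.78 118.99] th 167.10028614321837 rad 38.47019365768177 F [-0.93  1.08 -1.08] w 13.620020375052048 tilt [-0.08 -0.1  -0.12]
0.0018, -0.0001, -0.0002
0.0017, 0.0003, -0.0000
0.0017, 0.0002, -0.0000
0.0017, 0.0001, -0.0000
0.0017, 0.0000, -0.0000
```

>>> drive_tool --rows '[0.0018,0.0003,0,0,0,0,0.01,0.0017,0.0002,0,0,0,0,0.01,0.0017,0.0002,0,0,0,0,0.01,0.0017,0.0001,0,0,0,0,0.01,0.0017,0,0,0,0,0,0.01,0,0,0,0,0,0,0.01,0,0,0,0,0,0,0.01]'

```text
clock: 23.02
tool_pos: [545.7, 287.3, 109.9]
eef_rot: [2.297, 1.568, 0.484]
ft_force: [-0.0, 0.1, 1.5]
gripper_width: 13.4
```

```bash
python3 arc.py; python3 - <<'E'
from h import *
f=grab_frame('side');crop(f,200,180,320,300,5,'pics/s12.png')
f=grab_frame('top');crop(f,130,150,230,250,6,'pics/t12.png')
E
```

```text
t 23.025 l [ 37.98 102.84 109.9 ] th -179.24614487339508 rad 38.33777796914792 F [-0.07  0.11  1.5 ] w 13.397916542498907 tilt [-0.08 -0.11 -0.12]
```

View pics/s12.png

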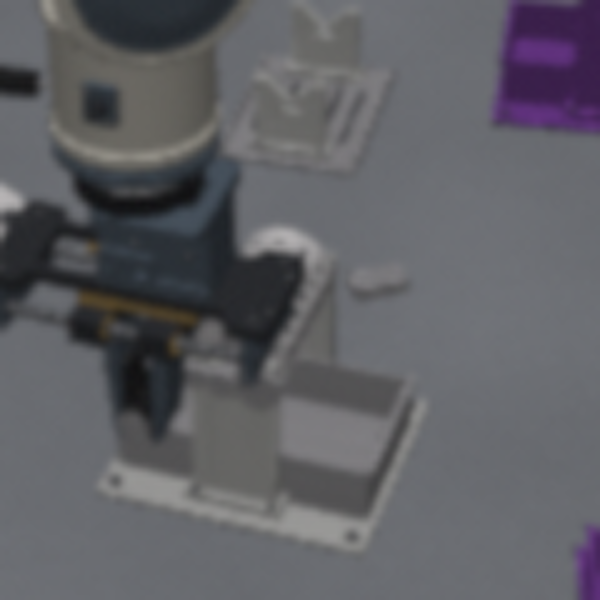

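View pics/t12.png

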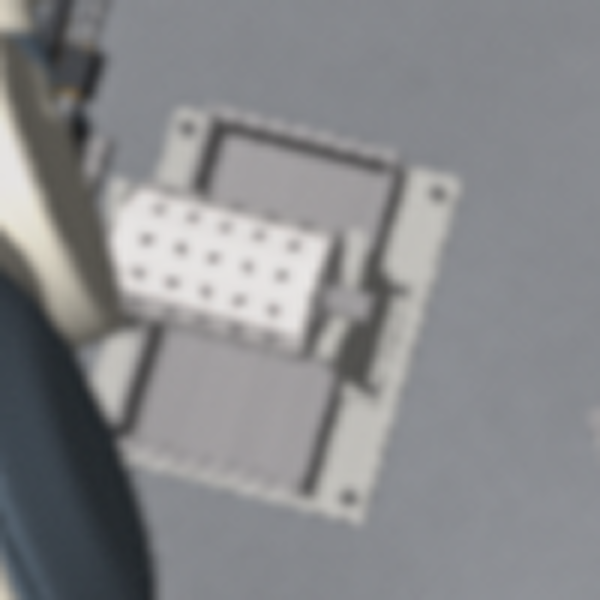

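>>> drive_tool --rows '[0,0,0,0,0,0,0.016,0,0,0,0,0,0,0.02,0,0,0,0,0,0,0.03,0,0,0,0,0,0,0.045,0,0,0,0,0,0,0.045,-0.004,0,0,0,0,0,0.045,-0.01,0,0,0,0,0,0.045,-0.02,0,0,0,0,0,0.045,-0.03,0,0,0,0,0,0.045,-0.03,0,0,0,0,0,0.045,-0.01,0,0,0,0,0,0.045,0,0,0,0,0,0,0.045]'

```text
clock: 24.62
tool_pos: [545.8, 287.1, 220.0]
eef_rot: [2.195, 1.566, 0.383]
ft_force: [-0.3, 0.0, 0.6]
gripper_width: 44.7
```

```bash
python3 st.py; python3 - <<'E'
from h import *
np.save('w13.npy',camera_model('wrist')['cam_to_world'])
f=grab_frame('side');crop(f,200,180,320,300,5,'pics/s13.png')
f=grab_frame('wrist');cv2.imwrite('pics/w13.png',f)
E
```

```text
t 24.625 local [ 38.06 102.71 220.02] head err deg -0.07163046108643552 tilt [-0.07 -0.17 -0.23]
F local -0.2892128600234747 -0.06595064333931287 0.5531252903868965 M [-0.04  0.07  0.03] w 44.67420695750339
```

View pics/s13.png

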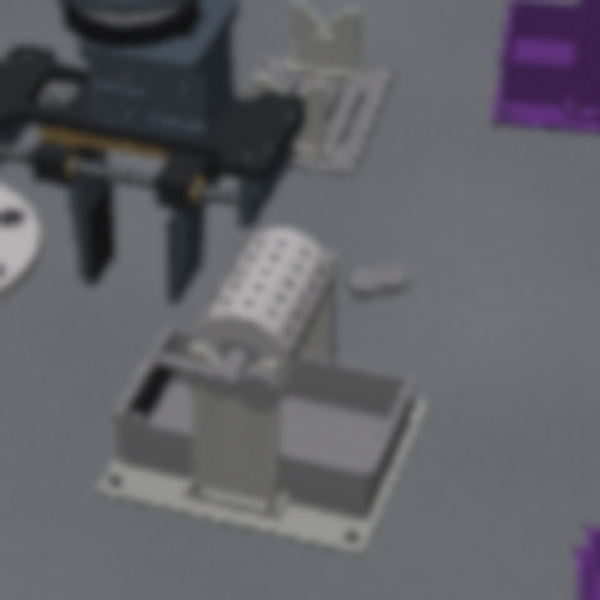

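View pics/w13.png

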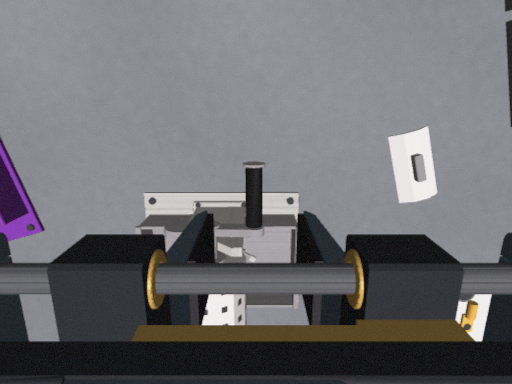

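Both views show the drum seated with its solid perforated side up and the crank on the +x side. The screws are hidden beneath it, so I'll tilt the wrist camera to look under the drum from +x.

>>> drive_tool --rows '[-0.005,0.01,0.014,0,0,0,0.045,-0.01,0.02,0.03,0,0,0,0.045,-0.01,0.022,0.035,0,0,0,0.045,-0.01,0.02,0.03,0,0,-4,0.045,-0.005,0.01,0.014,0,0,-8,0.045,0.005,0,0,0,0,-8,0.045,0.01,0,0,0,0,-8,0.045,0.01,0,0,0,0,-4,0.045,0,0,0,0,0,0,0.045]'

```text
clock: 25.85
tool_pos: [587.3, 137.3, 230.4]
eef_rot: [-1.57, 0.99, 2.898]
ft_force: [0.6, -0.1, 0.6]
gripper_width: 44.9
```

```bash
python3 st.py; python3 - <<'E'
from h import *
np.save('w14.npy',camera_model('wrist')['cam_to_world'])
f=grab_frame('wrist');cv2.imwrite('pics/w14.png',f)
E
```

```text
t 25.85 local [114.14 -32.89 230.35] head err deg -0.21257291636332654 tilt [-0.2  -0.04 33.3 ]
F local 0.651550957911928 0.02918681325263082 0.6183864611606791 M [-0.21 -0.26 -0.06] w 44.88342905452941
```

View pics/w14.png

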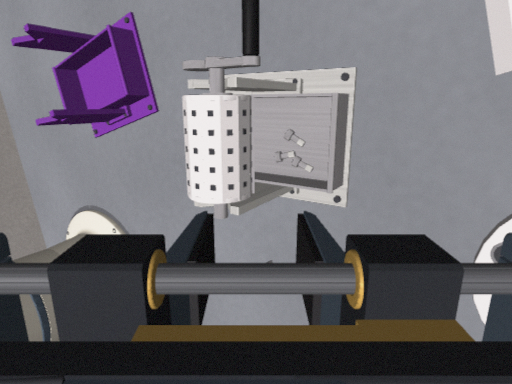

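```bash
python3 - <<'E'
from st import *
m=dict(camera_matrix=camera_model('wrist')['camera_matrix'],cam_to_world=np.load('w14.npy'))
im=cv2.imread('pics/w14.png');crop(im,170,0,360,225,3,'pics/c14.png')
def W(l): return np.array([484.31,196.45,0])+ex*l[0]+ey*l[1]+np.array([0,0,l[2]])
for dth in (-5,0,5):
    t=np.radians(dth)
    for y in (77.5,100): print(dth,y,(proj('wrist',W((-.3+38*np.cos(t),y+.4,118+38*np.sin(t))),m)-[170,0])*3)
print('axis end',[(proj('wrist',W((-.3,y,118)),m)-[170,0])*3 for y in (65,-68)])
E
```

```text
-5 77.5 [250.35 167.33]
-5 100 [249.91  78.73]
0 77.5 [244.14 165.97]
0 100 [243.56  76.43]
5 77.5 [236.93 164.65]
5 100 [236.19  74.22]
axis end [array([138.9 , 222.25]), array([152.58, 644.23])]
```

View pics/c14.png

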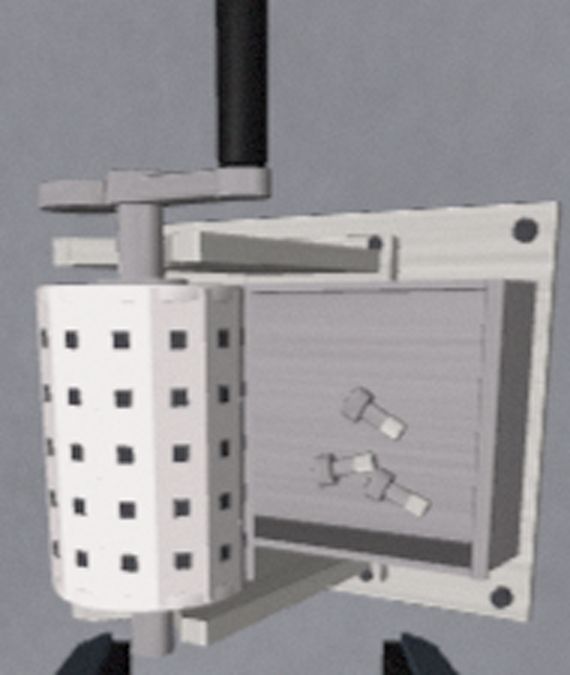

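The enlarged crop shows all three screws on the tray floor at (372,413), (343,466) and (397,492). Both journals lie on the predicted axis. The handle is at column 243, against 243.6 predicted for an exact half turn. Nothing touches the robot, so I'm handing in.

```bash
python3 -c "
from workcell import *
print(finish_job()); print(get_obs()['clock'])"
```

```text
the job is handed in; nothing more can be done
None
the job is handed in; nothing more can be done
```

The drum is lying in the aluminium cradle with its port straight down, and all three screws are in the tray. I handed the job in at about 26 s of the 64 s allowed.

I gripped the drum by its flats and set it in the Vs with the port up; the wrist read about +2.4 N upward at contact. I then let go, took the crank handle at 10 N and carried it half a turn over the top. The largest force I read while turning was about 6 N. I released the handle and backed away before handing in.

- **Last checks:** In the final wrist picture all three screws are on the tray floor and both journals lie on the expected axis. The crank matched a half turn to within about 1 degree. The gripper was clear of everything.
- **Small disagreements:** The cradle's sideways position differed by about 0.5–2 mm between views, so I corrected it before setting the drum down. The handle slipped a few tenths of a millimetre in the grip partway round.
- **Bystanders:** I did not re-measure them. Nothing in the path came near them, and those in view looked undisturbed.

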